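Load the parts tray, latch its keeper bar and release it

TASK

Stand every part from the bench upright in the tray, square with it (some parts may be missing): the flanged hub midway between the two locators, the U-channel straight behind the round locator and the bow handle straight in front of it, the bearing carriage straight behind the square locator and the T-block straight in front of it, each centred on its locator with a gap of 2 to 5 cm; behind means away from the robot. Only then swing the keeper bar shut until it snaps in behind the ball of its catch, and with the bar shut press the small button fully down, let it up, and press the big one. Put back any part that gets knocked, and leave the bottle, screwdriver and cup alone.

Things in the scene. Friction and masses are not known exactly. Their poses are not given: they have to be found in the camera images.
- tray: Fixed black parts tray. Origin: underside, centre of the loading area; x to its far side (away from the robot), y to its left (keeper bar), z up. Floor top z 10 mm. Loading area x -124..124, y -154..155 mm; rims up to z 22 mm far, near and right, open on the left. Keeper hinge at x 115, y 165; catch block (48 mm high, 14 x 36) at x -147, y 179.
- loc_round: Fixed round steel locator on the tray floor, 44 mm diameter, 26 mm high. Origin: centre of its underside; axes parallel to the tray's. Stands at tray x about 0, y about +76 or -76 mm, the square locator on the other side.
- loc_square: Fixed square steel locator on the tray floor, 44 x 44 mm, 26 mm high. Origin: centre of its underside; axes parallel to the tray's.
- hub: Loose flanged bearing hub, steel: round flange 64 mm diameter, 10 mm high, below a round boss 40 mm diameter, total height 48 mm. Origin: centre of its underside, z up.
- channel: Loose aluminium U-channel, open at the top and both ends: 90 mm long (its y) x 40 mm wide (its x) x 48 mm high, walls 5 mm. Origin: centre of its underside, z up. To go behind the round locator, its length along the tray's y.
- carriage: Loose linear-bearing carriage, a solid steel block with black end caps: 80 mm long (its y) x 40 mm wide (its x) x 48 mm high. Origin: centre of its underside. To go behind the square locator, its length along the tray's y.
- bow: Loose aluminium bow handle standing on two feet (each 36 mm along x, 20 along y, 8 high): 90 mm long (its y), 48 mm high; its grip bar is 20 mm wide (x) and 14 mm thick at the top. Origin: midway between the feet at underside level. To go in front of the round locator, its length along the tray's y.
- tee: Loose dark steel T-block, an upside-down T: foot 44 (x) x 60 (y) x 14 mm high, stem 20 mm wide (x), 60 mm long (y), up to 48 mm. Origin: centre of its underside. To go in front of the square locator, its length along the tray's y.
- keeper (a joint): Angle of the keeper bar, rad: 0 = shut along the tray's left side against its stop; it grows as the free end swings out to the left (clockwise from above), up to 1.3; it stays where it is left. The bar's tip meets the spring ball at about 0.10, passes its middle at 0.06 (about 6 N at the knob) and is caught below 0.03.
- keeper_knob (a point): Grip height on the axis of the upright round black knob on the keeper bar (18 mm diameter, 30 mm high, its top 6 mm above this point, bar top 24 mm below it), 180 mm from the hinge. The bar is aluminium, 246 mm long, 12 mm thick, 26 mm high, its underside 22 mm above the bench.
- keeper_hinge (a point): Point on the keeper bar's upright hinge axis, at the height of keeper_knob.
- panel: Fixed grey operator panel on the bench, 75 (x) x 150 (y) x 36 mm high, with two round dark-grey spring buttons in black rings, side by side. Origin: centre of its underside.
- small_btn (a joint): Travel of the small button (22 mm diameter), m: 0 = up, 0.006 = fully down (5 N).
- small_btn_top (a point): Centre of the small button's top face.
- big_btn (a joint): Travel of the big button (40 mm diameter), m: 0 = up, 0.006 = fully down (5 N).
- big_btn_top (a point): Centre of the big button's top face.
- bottle: Bystander: clear bottle with blue cap, 52 mm diameter, 130 mm high; leave alone.
- driver: Bystander: screwdriver lying on the bench beyond the tray; leave alone.
- cup: Bystander: black small-parts cup, 72 mm diameter, 50 mm high; leave alone.
There are look-alikes about, which are no part of the job. What is shaped like the bow but brown or turquoise is not meant.

How it is judged:
On the way, in this order (a step that is already met when the one before it is completed fails the run):
1. every part present stands in its place in the tray (angle between each of hub, channel, carriage, bow, tee's own z axis and vertical below 0.12 rad and z of hub in the frame of tray between 0.004 and 0.016 m and horizontal distance between hub and loc_round below 0.094 m and horizontal distance between hub and loc_square below 0.094 m and x of hub in the frame of loc_round between -0.022 and 0.022 m and x of hub in the frame of loc_square between -0.022 and 0.022 m and z of channel in the frame of tray between 0.004 and 0.016 m and x of channel in the frame of loc_round between 0.05 and 0.1 m and y of channel in the frame of loc_round between -0.012 and 0.012 m and angle between the y axis of each of channel, carriage, bow, tee and the y axis of tray, either way round below 0.15 rad and z of carriage in the frame of tray between 0.004 and 0.016 m and x of carriage in the frame of loc_square between 0.05 and 0.1 m and y of carriage in the frame of loc_square between -0.012 and 0.012 m and z of bow in the frame of tray between 0.004 and 0.016 m and x of bow in the frame of loc_round between -0.1 and -0.05 m and y of bow in the frame of loc_round between -0.012 and 0.012 m and z of tee in the frame of tray between 0.004 and 0.016 m and x of tee in the frame of loc_square between -0.1 and -0.05 m and y of tee in the frame of loc_square between -0.012 and 0.012 m and value of joint keeper above 0.03 rad), for 0.3 s.
2. the keeper bar is shut and caught (value of joint keeper below 0.03 rad), for 0.3 s.
3. the small button is pressed fully down, the big one is up (value of joint keeper below 0.03 rad and value of joint small_btn above 0.0045 m and value of joint big_btn below 0.002 m), for 0.05 s.
4. the big button is pressed fully down, the small one is up (value of joint keeper below 0.03 rad and value of joint big_btn above 0.0045 m and value of joint small_btn below 0.002 m), for 0.05 s.
At the end, for the whole second after the job is handed in: Parts upright, at rest on the tray floor: hub within 94 mm of both locators and 22 mm of their row; others 50-100 mm behind or in front of their locator (centres, tray x), within 12 mm sideways and 0.15 rad of square; keeper below 0.03 rad; buttons up (angle between each of hub, channel, carriage, bow, tee's own z axis and vertical below 0.12 rad and z of hub in the frame of tray between 0.004 and 0.016 m and horizontal distance between hub and loc_round below 0.094 m and horizontal distance between hub and loc_square below 0.094 m and x of hub in the frame of loc_round between -0.022 and 0.022 m and x of hub in the frame of loc_square between -0.022 and 0.022 m and z of channel in the frame of tray between 0.004 and 0.016 m and x of channel in the frame of loc_round between 0.05 and 0.1 m and y of channel in the frame of loc_round between -0.012 and 0.012 m and angle between the y axis of each of channel, carriage, bow, tee and the y axis of tray, either way round below 0.15 rad and z of carriage in the frame of tray between 0.004 and 0.016 m and x of carriage in the frame of loc_square between 0.05 and 0.1 m and y of carriage in the frame of loc_square between -0.012 and 0.012 m and z of bow in the frame of tray between 0.004 and 0.016 m and x of bow in the frame of loc_round between -0.1 and -0.05 m and y of bow in the frame of loc_round between -0.012 and 0.012 m and z of tee in the frame of tray between 0.004 and 0.016 m and x of tee in the frame of loc_square between -0.1 and -0.05 m and y of tee in the frame of loc_square between -0.012 and 0.012 m and value of joint keeper below 0.03 rad and value of joint each of small_btn, big_btn below 0.002 m and linear speed of each of hub, channel, carriage, bow, tee below 0.02 m/s); the robot touches nothing.
It fails at once if a button is pressed while the keeper bar is open (value of joint keeper above 0.06 rad and value of joint any of small_btn, big_btn above 0.003 m).
It fails at once if the bottle is moved by more than 30 mm (distance of bottle from where it was at the start of the episode above 0.03 m).
It fails at once if the driver is moved by more than 30 mm (distance of driver from where it was at the start of the episode above 0.03 m).
It fails at once if the cup is moved by more than 30 mm (distance of cup from where it was at the start of the episode above 0.03 m).
Of hub, channel, carriage, bow, tee only 3 to 5 are there at a start; the rules pass over those that are not, and their reading is None.
At some moment in a run one of hub, channel, carriage, bow, tee may be knocked a few centimetres aside while the robot is not near it.
It also fails if it takes over 210 s, if anything falls off the work surface, if the arm or the gripper's body presses on something with over 40 N, if the wrist force passes 120 N, or if a joint passes its speed limit or range.

ROBOT

A 7-joint arm with a two-finger parallel gripper is mounted at the origin on the work surface. World frame = base frame: x ahead of the robot, y to its left, z up, the work surface at z = 0. Lengths are in m, angles in rad, forces in N, time in s.
With the tool pointing down it reaches from about 0.35 to 0.9 m from the base axis. Payload 8.1 kg.
Tool frame: the origin (TCP) lies midway between the tips of the shut fingers; the grasp point (between the pads) lies 19 mm behind it; z points along the fingers, y is the line along which they close (so a half turn about z gives the same grasp; the last joint's range is limited). The gripper opens to 92 mm and grips with 3 to 60 N. Pads are 19 mm wide; open, the fingers measure 130 mm over their backs; the gripper's body (75 mm by 190 mm) begins 47 mm behind the grasp point.
Start: joints at [-1.36, 0.434, 0.025, 1.573, -0.012, 1.134, -0.075], TCP at [0.193, 0.594, 0.227] pointing down, gripper open.
Joint ranges: [-2.62, 2.62], [-0.44, 2.09], [-1.27, 1.32], [0.08, 2.57], [-1.32, 4.46], [0.12, 2], [-2.74, 2.74]. Speed limits (rad/s): [2.22, 2.22, 3.01, 3.01, 3.14, 3.14, 3.14].

INTERFACE

Orientations are given as a rotation vector (axis times angle).
In Python, from cell import observe, cams, job gives the robot as it stands. The module is installed in compiled form; this text tells all that it offers.
- The arm moves only by the tool step_arm, never from a script. Its argument "steps" is a list of rows, each a list of 6 numbers: the shift along the world's x, y, z in mm, then the turn, a rotation vector about the world's x, y, z in rad. In form: [[dx, dy, dz, rx, ry, rz], ...]. A call has 1 to 20 rows; each row shifts and turns the commanded pose from where the row before left it; what a row does not reach is not made up. A row lasts 1/12 s, in which the tool goes at most 41.7 mm and 7.16 degrees, less where a joint would pass 70% of its speed; a pose out of reach is approached as far as the arm can. A call with a gripper value outside its range is refused whole. "gripper" is the opening, from 0 (shut) to 1 (fully open), set as the call begins (left out, the last holds). The fingers move at their own pace and stop on an object; "force" is the grip in N (left out, the last holds). Time passes only in rows, so rows that do not move let the fingers close. It gives the time, the measured TCP pose, the force, the opening and the grip force at its end, in the units of the state.
- observe(): the state, without advancing time (a new reading comes with each control period).
- cams.get_image(name): name is "scene" or "top"; returns the picture (384x512x3 uint8, red, green, blue); there is no depth.
- cams.get_calibration(name): a dict with "fov_y" (degrees; the focal length in pixels is half the picture's height over the tangent of half this angle, whatever the lens; pixels are square), "cx", "cy" (the principal point, pixels), "dist_coeffs" ([k1, k2, p1, p2, k3] as OpenCV has them; the pictures are not rectified), "world_to_cam" (4x4, takes a point from world to camera coordinates). Camera axes: x right, y up, looking along -z (the intrinsics and any distortion apply to the point x, -y, -z); pixel columns grow to the right and rows downward; lengths in m; the calibration is good to about 2 mm. A picture is of the moment at which its call begins. get_calibration takes no time and is no camera call.
- job.sign_off(): hands the job in; it is judged then, once.
The state is a dict: "clock": time; "joints": joint angles; "dq": joint speeds; "joint_efforts": joint torques, N m; "position": TCP position; "ee_rot": TCP orientation; "force": force on the tool from outside, world axes, zero at the start; "ft_torque": the same for the moment, N m; "width": opening from 0.0 (shut) to 1.0 (fully open); "gripper_force": force on a finger pad.
Only numpy, scipy, OpenCV 4.12 (cv2) and the standard library are available. Lean on these libraries where they do the work, as an engineer would, in place of code of your own. Each camera call takes 0.05 s, during which the arm holds its last target. There are 200 camera calls.

## Working session

There is one attempt and no reset: what is moved stays moved. The work goes in short steps, Python scripts to look and compute and a tool call to move; the robot and the scene stay as the last step left them, time stands still between calls to the robot, and variables do not carry over. Pictures are saved under pics/ and viewed, at most 14 in all, crops included, and the job is handed in when it is done.

Besides the shell and the picture viewer there is one more tool, called after "Call:" by a JSON object that holds its "op" and its "data", one argument or row to a line. step_arm: Moves the arm, as the interface text tells. Its arguments: {"type":"object","properties":{"steps":{"type":"array","items":{"type":"array","items":{"type":"number"}}},"gripper":{"type":"number"},"force":{"type":"number"}},"required":["steps"]}

```bash
mkdir -p pics
cat > h.py <<'E'
import numpy as np, cv2
from cell import observe, cams, job
def K(n):
    c=cams.get_calibration(n); f=192/np.tan(np.radians(c["fov_y"])/2)
    return np.array([[f,0,c["cx"]],[0,f,c["cy"]],[0,0,1.]]),np.array(c["dist_coeffs"],float),np.array(c["world_to_cam"])
def ray(n,px):
    k,d,T=K(n); u=cv2.undistortPoints(np.array(px,float).reshape(-1,1,2),k,d).reshape(-1,2)
    v=np.c_[u[:,0],-u[:,1],-np.ones(len(u))]@T[:3,:3]
    return -T[:3,:3].T@T[:3,3],v
def at(n,px,z):
    o,v=ray(n,px); return o+v*((z-o[2])/v[:,2])[:,None]
def proj(n,P):
    k,d,T=K(n); p=np.atleast_2d(P)@T[:3,:3].T+T[:3,3]; p=p*[1,-1,-1]
    return cv2.projectPoints(p.reshape(-1,1,3),np.zeros(3),np.zeros(3),k,d)[0].reshape(-1,2)
def snap(n,f=None):
    im=cams.get_image(n); 
    if f: cv2.imwrite("pics/"+f,im[:,:,::-1])
    return im
E
python3 - <<'E'
from h import *
a=snap("scene","s0.png"); b=snap("top","t0.png")
for n in("scene","top"):
    k,d,T=K(n); print(n,k[0,0],d,(-T[:3,:3].T@T[:3,3]).round(3)); print(T.round(3))
print(observe())
E
```

```text
scene 434.2157905139079 [-0.0164381  0.         0.         0.         0.       ] [1.365 0.101 1.279]
[[-0.205  0.979  0.018  0.159]
 [-0.795 -0.177  0.581  0.36 ]
 [ 0.571  0.105  0.814 -1.832]
 [ 0.     0.     0.     1.   ]]
top 432.9817839264899 [-0.07462942  0.          0.          0.          0.        ] [ 0.302 -0.06   1.217]
[[ 0.025 -1.    -0.004 -0.063]
 [ 0.98   0.024  0.199 -0.537]
 [-0.199 -0.009  0.98  -1.133]
 [ 0.     0.     0.     1.   ]]
{'clock': 0.1, 'joints': array([-1.3596031 ,  0.4351458 ,  0.02495455,  1.57400028, -0.01163588,
        1.13397498, -0.0750985 ]), 'dq': array([ 0.0009821 , -0.00180961,  0.0017075 , -0.00150929,  0.00037136,
       -0.00077476, -0.00208671]), 'joint_efforts': array([ 2.68419535e-03, -6.69120669e+01,  9.87460390e-01, -3.15144753e+01,
       -6.05998817e-02,  3.74478532e-02,  6.91098489e-05]), 'position': array([0.1928071 , 0.59404479, 0.22603012]), 'ee_rot': array([-4.90966948e-01, -3.10285812e+00,  2.16348487e-03]), 'force': array([-0.77845082, -0.31850603,  0.1314377 ]), 'ft_torque': array([ 0.02593479,  0.02004464, -0.01714237]), 'gripper_force': 0.0, 'width': 0.9988174772632978}
```

View pics/s0.png

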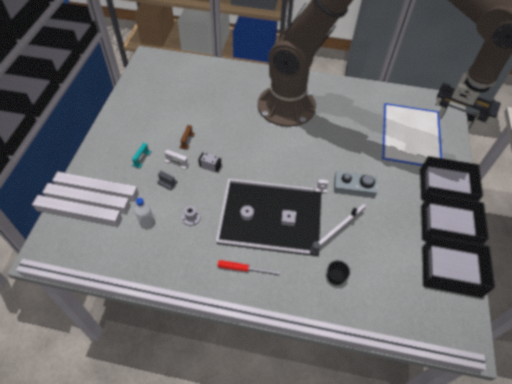

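View pics/t0.png

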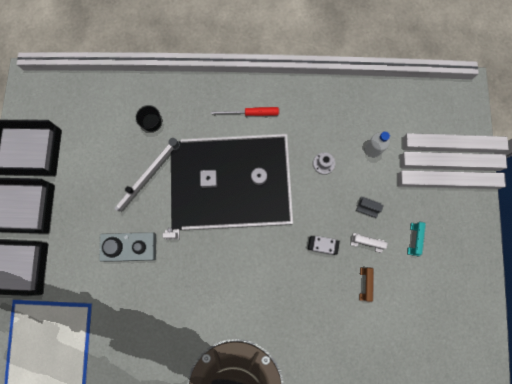

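Top view: tray, with the square locator at (208,178) and the round one at (259,176). Hub at (323,163), a dark block at (369,206), a silver part at (369,242), a black-capped block at (323,245), and brown and turquoise look-alikes. I need an enlarged crop to tell the parts apart.

Run:
```python
from h import *
a=cv2.imread("pics/t0.png")[145:305,295:435]; b=cv2.imread("pics/s0.png")[115:235,125:235]
a=cv2.resize(a,None,fx=3.2,fy=3.2,interpolation=cv2.INTER_CUBIC); b=cv2.resize(b,None,fx=3.0,fy=3.0,interpolation=cv2.INTER_CUBIC)
o=np.zeros((max(a.shape[0],b.shape[0]),a.shape[1]+b.shape[1],3),np.uint8); o[:a.shape[0],:a.shape[1]]=a; o[:b.shape[0],a.shape[1]:]=b
cv2.imwrite("pics/c0.png",o); print(o.shape)
c=cv2.imread("pics/t0.png")[90:275,85:300]; cv2.imwrite("pics/c1.png",cv2.resize(c,None,fx=3.2,fy=3.2,interpolation=cv2.INTER_CUBIC))
```

```text
(512, 778, 3)
```

View pics/c0.png

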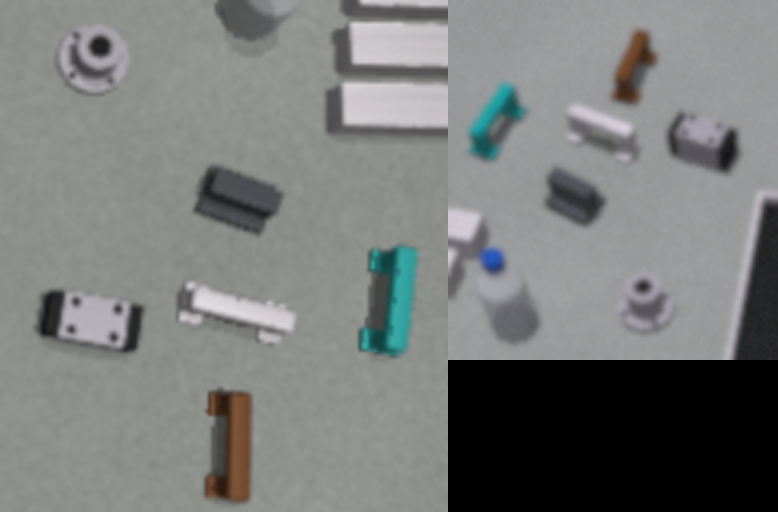

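View pics/c1.png

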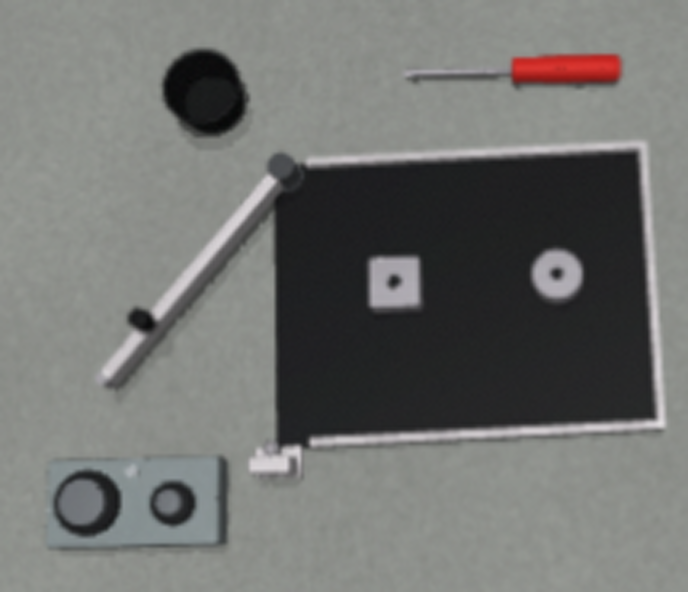

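Candidates (top-view pixels):
- **Hub:** (323,163), clearly the flanged round part.
- **Tee:** dark upside-down T at (369,206).
- **Bow:** the aluminium one at (369,242). Brown (367,284) and turquoise (417,239) are the excluded look-alikes.
- **Carriage:** block with black end caps at (323,245).
- **U-channel:** none on the bench.

The square locator is on the left and the round one on the right.

```bash
cat >> h.py <<'E'
def blob(im,box,cond,erode=0):
    x0,y0,x1,y1=box; s=im[y0:y1,x0:x1].astype(int); m=cond(s).astype(np.uint8)
    c=max(cv2.findContours(m,cv2.RETR_EXTERNAL,cv2.CHAIN_APPROX_NONE)[0],key=cv2.contourArea)
    return c.reshape(-1,2)+[x0,y0]
def rect(n,im,box,cond,z):
    c=blob(im,box,cond); P=at(n,c,z)[:,:2]*1000
    r=cv2.minAreaRect(P.astype(np.float32)); return np.round(r[0],1),np.round(r[1],1),round(r[2],1),len(c)
E
python3 - <<'E'
from h import *
t=cv2.imread("pics/t0.png")[:,:,::-1]
V=lambda lo,hi=256:(lambda s:(s.mean(2)>=lo)&(s.mean(2)<hi))
print("sq",rect("top",t,(195,162,225,195),V(110),.036)); print("rd",rect("top",t,(245,162,275,192),V(110),.036))
print("sqpx",blob(t,(195,162,225,195),V(110)).mean(0))
print("bowtop",rect("top",t,(345,228,392,256),V(200),.048))
for hi in(60,75,90,105): print("tee<",hi,rect("top",t,(350,190,390,222),V(0,hi),.048))
print(t[195:222:1,369].mean(1).astype(int))
for n,c,z in(("car",V(0,95),.048),("carbright",V(165),.048)): print(n,rect("top",t,(303,232,343,258),c,z))
print("hubtop", [rect("top",t,(310,150,338,178),V(lo),.02) for lo in(165,180,195)])
# manual points
cr=lambda x,y,ox,oy:((x+.5)/3.2-.5+ox,(y+.5)/3.2-.5+oy)
pts={"hub boss":(cr(99,48,295,145),.048),"hub flange":(cr(93,62,295,145),.010),
"tee ctr":(cr(246,191,295,145),.048),"big":(cr(87,503,85,90),.040),"small":(cr(173,502,85,90),.040),"hinge":(cr(283,168,85,90),.06),"knob":(cr(142,318,85,90),.078)}
for k,(p,z) in pts.items(): print(k,np.round(p,1),(at("top",[p],z)[0]*1000).round(1))
print("tray corners",(at("top",[cr(643,145,85,90),cr(663,427,85,90),cr(280,445,85,90)],.022)*1000).round(0).tolist())
E
```

```text
sq (array([565.8,  95.4]), array([43.1, 42.4]), 1.4, 55)
rd (array([576.3, -46.8]), array([40.2, 42. ]), 1.4, 41)
sqpx [207.83636364 177.67272727]
bowtop (array([ 397.3, -354.5]), array([81.5, 12.5]), 77.1, 63)
tee< 60 (array([ 491.1, -350.5]), array([60.7, 22.8]), 63.0, 54)
tee< 75 (array([ 485. , -344.5]), array([62.4, 37.5]), 55.6, 98)
tee< 90 (array([ 490.6, -351.7]), array([66.7, 43.5]), 72.5, 65)
tee< 105 (array([ 490.1, -351.1]), array([69.8, 45.8]), 70.4, 70)
[137 140 138 122  88  76  79  79  78  79  81  82  67  39  35  54  69  77
  79  72  63  98 128 137 138 137 137]
car (array([ 390.1, -190.8]), array([17.9, 39.7]), 79.0, 37)
carbright (array([ 386.3, -228.2]), array([50.5, 34.9]), 81.5, 73)Traceback (most recent call last):
  File "<stdin>", line 10, in <module>
  File "h.py", line 24, in rect
    c=blob(im,box,cond); P=at(n,c,z)[:,:2]*1000
  File "h.py", line 21, in blob
    c=max(cv2.findContours(m,cv2.RETR_EXTERNAL,cv2.CHAIN_APPROX_NONE)[0],key=cv2.contourArea)
ValueError: max() iterable argument is empty
```

```bash
cat >> h.py <<'E'
def tri(pt,ps):
    o1,v1=ray("top",[pt]);o2,v2=ray("scene",[ps]);v1=v1[0]/np.linalg.norm(v1[0]);v2=v2[0]/np.linalg.norm(v2[0])
    s=np.linalg.lstsq(np.c_[v1,-v2],o2-o1,rcond=None)[0]; a=o1+s[0]*v1;b=o2+s[1]*v2
    return ((a+b)*500).round(1),round(np.linalg.norm(a-b)*1000,1)
E
python3 - <<'E'
from h import *
t=cv2.imread("pics/t0.png")[:,:,::-1]; s=cv2.imread("pics/s0.png")[:,:,::-1]
V=lambda lo,hi=256:(lambda s:(s.mean(2)>=lo)&(s.mean(2)<hi))
cr=lambda x,y,ox,oy:((x+.5)/3.2-.5+ox,(y+.5)/3.2-.5+oy)
pts={"hub boss":(cr(99,48,295,145),.048),"hub flange":(cr(93,62,295,145),.010),
"tee ctr":(cr(246,191,295,145),.048),"big":(cr(87,503,85,90),.040),"small":(cr(173,502,85,90),.040),"hinge":(cr(283,168,85,90),.06),"knob":(cr(142,318,85,90),.078)}
for k,(p,z) in pts.items(): print(k,np.round(p,1),(at("top",[p],z)[0]*1000).round(1))
print("tray corners",(at("top",[cr(643,145,85,90),cr(663,427,85,90),cr(280,445,85,90),cr(305,162,85,90),cr(310,441,85,90)],.022)*1000).round(0).tolist())
for n,b,z in(("sq",(280,208,300,226),.036),("rd",(238,204,257,222),.036)):
    print(n,rect("scene",s,b,V(130),z))
# tee top gray 70-85, carriage whole vs bg
print("tee",[rect("top",t,(350,190,390,222),V(lo,92),.048) for lo in(58,66,70)])
bg=np.median(t[190:240,300:345].reshape(-1,3),0); print(bg)
print("car",rect("top",t,(303,230,343,260),lambda q:np.abs(q.mean(2)-bg.mean())>22,.04))
print(t[243,303:343].mean(1).astype(int))
E
```

```text
hub boss [325.6 159.7] [ 622.  -233.3   48. ]
hub flange [323.7 164. ] [ 619.2 -233.4   10. ]
tee ctr [371.5 204.3] [ 498.5 -359.    48. ]
big [111.8 246.8] [365.  348.1  40. ]
small [138.7 246.5] [368.2 273.8  40. ]
hinge [173.1 142.2] [659.4 194.1  60. ]
knob [129. 189.] [519.5 301.5  78. ]
tray corners [[700.0, -122.0, 22.0], [445.0, -142.0, 22.0], [421.0, 189.0, 22.0], [677.0, 183.0, 22.0], [425.0, 163.0, 22.0]]
sq (array([567.2,  96.9]), array([40.9, 40.9]), 9.2, 41)
rd (array([578.6, -47.8]), array([40.4, 37.5]), 12.4, 30)
tee [(array([ 490.7, -351.5]), array([67. , 43.5]), 72.5, 64), (array([ 490.7, -351.5]), array([67. , 43.5]), 72.5, 111), (array([ 490.7, -351.5]), array([67. , 43.5]), 72.5, 113)]
[141. 143. 139.]
car (array([ 384.6, -224.3]), array([89.7, 45.7]), 79.9, 115)
[140 140 137 118  81  51  25  34  40  40  59 134 174 178 178 179 179 178
 179 179 179 179 179 179 178 179 178 168 152 151 166 155 100  48  38  47
  93 128 138 140]
```

Call:
{"op": "step_arm", "data": {
  "steps": [
    [17.8,-34.5,0,0,0,-0.0618],
    [17.8,-34.5,0,0,0,-0.0618],
    [17.8,-34.5,0,0,0,-0.0618],
    [17.8,-34.5,0,0,0,-0.0618],
    [17.8,-34.5,0,0,0,-0.0618],
    [17.8,-34.5,0,0,0,-0.0618],
    [17.8,-34.5,0,0,0,-0.0618],
    [17.8,-34.5,0,0,0,-0.0618],
    [17.8,-34.5,0,0,0,-0.0618],
    [17.8,-34.5,0,0,0,-0.0618],
    [17.8,-34.5,0,0,0,-0.0618],
    [17.8,-34.5,0,0,0,-0.0618],
    [17.8,-34.5,0,0,0,-0.0618],
    [17.8,-34.5,0,0,0,-0.0618],
    [17.8,-34.5,0,0,0,-0.0618],
    [17.8,-34.5,0,0,0,-0.0618],
    [17.8,-34.5,0,0,0,-0.0618],
    [17.8,-34.5,0,0,0,-0.0618],
    [17.8,-34.5,0,0,0,-0.0618],
    [17.8,-34.5,0,0,0,-0.0618]
  ],
  "gripper": 0.75
}}

```text
clock: 1.77
position: [0.5493, -0.0972, 0.2266]
ee_rot: [-2.201, -2.242, 0.0]
force: [-0.2, 0.6, 0.4]
width: 0.751
gripper_force: 0.0
```

Call:
{"op": "step_arm", "data": {
  "steps": [
    [17.8,-34.5,0,0,0,-0.0618],
    [17.8,-34.5,0,0,0,-0.0618],
    [17.8,-34.5,-20,0,0,-0.0618],
    [17.8,-34.5,-20,0,0,-0.0618],
    [0,0,-20,0,0,0],
    [0,0,0,0,0,0],
    [0,0,0,0,0,0]
  ]
}}

```text
clock: 2.35
position: [0.6176, -0.2297, 0.1672]
ee_rot: [-2.456, -1.955, 0.003]
force: [0.6, 0.8, 0.7]
width: 0.75
gripper_force: 0.0
```

Call:
{"op": "step_arm", "data": {
  "steps": [
    [2,-3,-25,0,0,0],
    [0,0,-30,0,0,0],
    [0,0,-30,0,0,0],
    [0,0,-30,0,0,0],
    [0,0,-20,0,0,0],
    [0,0,-10,0,0,0],
    [0,0,0,0,0,0],
    [0,0,0,0,0,0]
  ]
}}

```text
clock: 3.02
position: [0.6214, -0.2328, 0.0251]
ee_rot: [2.456, 1.957, 0.002]
force: [0.3, -0.9, 0.9]
width: 0.749
gripper_force: 0.0
```

Call:
{"op": "step_arm", "data": {
  "steps": [
    [0,0,0,0,0,0],
    [0,0,0,0,0,0],
    [0,0,0,0,0,0],
    [0,0,0,0,0,0],
    [0,0,0,0,0,0],
    [0,0,0,0,0,0],
    [0,0,0,0,0,0],
    [0,0,0,0,0,0]
  ],
  "gripper": 0,
  "force": 30
}}

```text
clock: 3.68
position: [0.6215, -0.2336, 0.0244]
ee_rot: [2.457, 1.956, 0.002]
force: [2.3, -0.1, 5.8]
width: 0.421
gripper_force: 30.0
```

Call:
{"op": "step_arm", "data": {
  "steps": [
    [0,0,20,0,0,0],
    [0,0,30,0,0,0],
    [0,0,30,0,0,0],
    [0,0,20,0,0,0],
    [-6,32,0,0,0,0.0375],
    [-6,32,0,0,0,0.0375],
    [-6,32,0,0,0,0.0375],
    [-6,32,0,0,0,0.0375],
    [-6,32,0,0,0,0.0375],
    [-6,32,0,0,0,0.0375],
    [-6,32,0,0,0,0.0375],
    [-7,34,0,0,0,0.0375],
    [0,0,0,0,0,0],
    [0,0,0,0,0,0],
    [0,0,0,0,0,0]
  ]
}}

```text
clock: 4.93
position: [0.5708, 0.0243, 0.1232]
ee_rot: [-2.138, -2.302, 0.002]
force: [0.6, -0.9, -2.9]
width: 0.425
gripper_force: 30.0
```

Call:
{"op": "step_arm", "data": {
  "steps": [
    [1,0,-25,0,0,0],
    [0,0,-25,0,0,0],
    [0,0,-20,0,0,0],
    [0,0,-10,0,0,0],
    [0,0,-6,0,0,0],
    [0,0,-2,0,0,0],
    [0,0,0,0,0,0],
    [0,0,0,0,0,0]
  ]
}}

```text
clock: 5.6
position: [0.5733, 0.0243, 0.0365]
ee_rot: [2.138, 2.301, 0.002]
force: [-0.7, -0.1, -3.2]
width: 0.422
gripper_force: 30.0
```

Call:
{"op": "step_arm", "data": {
  "steps": [
    [0,0,0,0,0,0],
    [0,0,0,0,0,0],
    [0,0,0,0,0,0],
    [0,0,15,0,0,0],
    [0,0,30,0,0,0],
    [0,0,35,0,0,0],
    [0,0,20,0,0,0],
    [0,0,0,0,0,0]
  ],
  "gripper": 0.65
}}

```text
clock: 6.27
position: [0.5755, 0.0245, 0.1405]
ee_rot: [2.135, 2.298, 0.01]
force: [0.2, 0.9, -0.1]
width: 0.653
gripper_force: 0.0
```

Call:
{"op": "step_arm", "data": {
  "steps": [
    [-20.7,-28,0,0,0,-0.0266],
    [-20.7,-28,0,0,0,-0.0266],
    [-20.7,-28,0,0,0,-0.0266],
    [-20.7,-28,0,0,0,-0.0266],
    [-20.7,-28,0,0,0,-0.0266],
    [-20.7,-28,0,0,0,-0.0266],
    [-20.7,-28,0,0,0,-0.0266],
    [-20.7,-28,0,0,0,-0.0266],
    [-20.7,-28,0,0,0,-0.0266],
    [0,0,-20,0,0,0],
    [0,0,0,0,0,0],
    [0,0,0,0,0,0]
  ],
  "gripper": 0.8
}}

```text
clock: 7.27
position: [0.3857, -0.2269, 0.1152]
ee_rot: [-2.397, -2.028, 0.001]
force: [1.3, 0.1, 0.3]
width: 0.8
gripper_force: 0.0
```

Call:
{"op": "step_arm", "data": {
  "steps": [
    [0.5,-1,-25,0,0,0],
    [0,0,-30,0,0,0],
    [0,0,-22,0,0,0],
    [0,0,-14,0,0,0],
    [0,0,0,0,0,0],
    [0,0,0,0,0,0]
  ]
}}

```text
clock: 7.77
position: [0.3873, -0.2275, 0.0247]
ee_rot: [-2.395, -2.031, 0.0]
force: [-0.5, 0.1, 0.6]
width: 0.798
gripper_force: 0.0
```

Call:
{"op": "step_arm", "data": {
  "steps": [
    [0,0,0,0,0,0],
    [0,0,0,0,0,0],
    [0,0,0,0,0,0],
    [0,0,0,0,0,0],
    [0,0,0,0,0,0],
    [0,0,0,0,0,0],
    [0,0,0,0,0,0],
    [0,0,0,0,0,0]
  ],
  "gripper": 0
}}

```text
clock: 8.43
position: [0.3868, -0.2283, 0.0249]
ee_rot: [2.398, 2.03, 0.001]
force: [-0.9, 0.8, 6.4]
width: 0.434
gripper_force: 30.0
```

Call:
{"op": "step_arm", "data": {
  "steps": [
    [0,0,20,0,0,0],
    [0,0,30,0,0,0],
    [0,0,30,0,0,0],
    [0,0,30,0,0,0],
    [22.9,30,0,0,0,0.0217],
    [22.9,30,0,0,0,0.0217],
    [22.9,30,0,0,0,0.0217],
    [22.9,30,0,0,0,0.0217],
    [22.9,30,0,0,0,0.0217],
    [22.9,30,0,0,0,0.0217],
    [22.9,30,0,0,0,0.0217],
    [22.9,30,0,0,0,0.0217],
    [22.9,30,0,0,0,0.0217],
    [22.9,30,0,0,0,0.0217],
    [22.9,30,0,0,0,0.0217],
    [0,0,0,0,0,0],
    [0,0,0,0,0,0],
    [0,0,0,0,0,0]
  ]
}}

```text
clock: 9.93
position: [0.6378, 0.101, 0.1338]
ee_rot: [-2.139, -2.3, 0.003]
force: [0.0, -0.6, -2.5]
width: 0.433
gripper_force: 30.0
```

Call:
{"op": "step_arm", "data": {
  "steps": [
    [0,0,-25,0,0,0],
    [0,0,-30,0,0,0],
    [0,0,-25,0,0,0],
    [0,0,-10,0,0,0],
    [0,0,-7,0,0,0],
    [0,0,-2,0,0,0],
    [0,0,0,0,0,0],
    [0,0,0,0,0,0]
  ]
}}

```text
clock: 10.6
position: [0.6396, 0.1014, 0.037]
ee_rot: [2.138, 2.3, 0.003]
force: [0.8, 0.2, -1.9]
width: 0.433
gripper_force: 30.0
```

Call:
{"op": "step_arm", "data": {
  "steps": [
    [0,0,0,0,0,0],
    [0,0,0,0,0,0],
    [0,0,0,0,0,0],
    [0,0,15,0,0,0],
    [0,0,30,0,0,0],
    [0,0,35,0,0,0],
    [0,0,20,0,0,0],
    [0,0,0,0,0,0]
  ],
  "gripper": 0.55
}}

```text
clock: 11.27
position: [0.6418, 0.1015, 0.1412]
ee_rot: [2.136, 2.297, 0.011]
force: [1.5, 0.6, -0.3]
width: 0.549
gripper_force: 0.0
```

Run:
```python
from h import *
a=snap("scene"); b=snap("top")
a=cv2.resize(a[110:260,120:340],(484,330),interpolation=cv2.INTER_CUBIC); b=b[90:290,155:425]
b=cv2.resize(b,(783,580),interpolation=cv2.INTER_CUBIC)
cv2.imwrite("pics/t1.png",b[:,:,::-1])
```

```text
(no output)
```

View pics/t1.png

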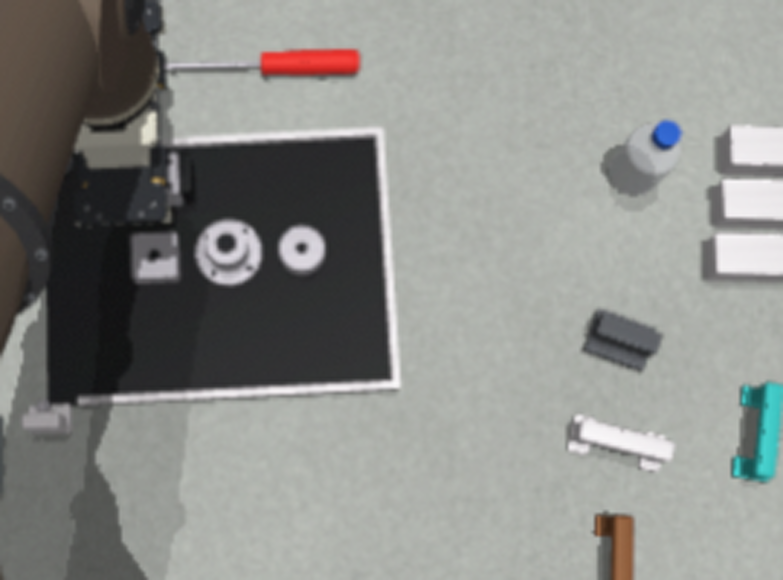

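The hub stands between the locators (crop 227,250), the carriage is under the gripper behind the square one, and the bench parts haven't moved. Tee next.

Call:
{"op": "step_arm", "data": {
  "steps": [
    [-10.9,-35.4,0,0,0,-0.0291],
    [-10.9,-35.4,0,0,0,-0.0291],
    [-10.9,-35.4,0,0,0,-0.0291],
    [-10.9,-35.4,0,0,0,-0.0291],
    [-10.9,-35.4,0,0,0,-0.0291],
    [-10.9,-35.4,0,0,0,-0.0291],
    [-10.9,-35.4,0,0,0,-0.0291],
    [-10.9,-35.4,0,0,0,-0.0291],
    [-10.9,-35.4,0,0,0,-0.0291],
    [-10.9,-35.4,0,0,0,-0.0291],
    [-10.9,-35.4,0,0,0,-0.0291],
    [-10.9,-35.4,0,0,0,-0.0291],
    [-10.9,-35.4,0,0,0,-0.0291],
    [0,0,-20,0,0,0],
    [0,0,0,0,0,0],
    [0,0,0,0,0,0]
  ]
}}

```text
clock: 12.7
position: [0.4958, -0.3577, 0.1138]
ee_rot: [-2.531, -1.855, 0.002]
force: [0.2, 0.5, 0.1]
width: 0.555
gripper_force: 0.0
```

Call:
{"op": "step_arm", "data": {
  "steps": [
    [2,-1,-25,0,0,0],
    [0,0,-30,0,0,0],
    [0,0,-22,0,0,0],
    [0,0,-12,0,0,0],
    [0,0,0,0,0,0],
    [0,0,0,0,0,0]
  ]
}}

```text
clock: 13.2
position: [0.4993, -0.359, 0.0269]
ee_rot: [-2.532, -1.859, 0.0]
force: [-0.3, 0.0, -0.4]
width: 0.549
gripper_force: 0.0
```

Call:
{"op": "step_arm", "data": {
  "steps": [
    [0,0,0,0,0,0],
    [0,0,0,0,0,0],
    [0,0,0,0,0,0],
    [0,0,0,0,0,0],
    [0,0,0,0,0,0],
    [0,0,0,0,0,0],
    [0,0,0,0,0,0],
    [0,0,0,0,0,0]
  ],
  "gripper": 0
}}

```text
clock: 13.87
position: [0.4989, -0.3596, 0.027]
ee_rot: [2.533, 1.858, 0.0]
force: [-2.0, 0.7, 6.0]
width: 0.217
gripper_force: 29.9
```

Call:
{"op": "step_arm", "data": {
  "steps": [
    [0,0,20,0,0,0],
    [0,0,30,0,0,0],
    [0,0,30,0,0,0],
    [0,0,30,0,0,0],
    [-0.6,37.5,0,0,0,0.0316],
    [-0.6,37.5,0,0,0,0.0316],
    [-0.6,37.5,0,0,0,0.0316],
    [-0.6,37.5,0,0,0,0.0316],
    [-0.6,37.5,0,0,0,0.0316],
    [-0.6,37.5,0,0,0,0.0316],
    [-0.6,37.5,0,0,0,0.0316],
    [-0.6,37.5,0,0,0,0.0316],
    [-0.6,37.5,0,0,0,0.0316],
    [-0.6,37.5,0,0,0,0.0316],
    [-0.6,37.5,0,0,0,0.0316],
    [-0.6,37.5,0,0,0,0.0316],
    [0,0,0,0,0,0],
    [0,0,0,0,0,0],
    [0,0,0,0,0,0]
  ]
}}

```text
clock: 15.45
position: [0.4913, 0.0901, 0.1363]
ee_rot: [2.138, 2.302, -0.001]
force: [-0.7, -0.7, -3.6]
width: 0.22
gripper_force: 29.9
```

Call:
{"op": "step_arm", "data": {
  "steps": [
    [0,0,-25,0,0,0],
    [0,0,-30,0,0,0],
    [0,0,-25,0,0,0],
    [0,0,-10,0,0,0],
    [0,0,-7,0,0,0],
    [0,0,-2,0,0,0],
    [0,0,0,0,0,0],
    [0,0,0,0,0,0]
  ]
}}

```text
clock: 16.12
position: [0.4926, 0.0903, 0.0386]
ee_rot: [2.138, 2.301, 0.002]
force: [0.6, -0.6, -3.2]
width: 0.216
gripper_force: 29.9
```

Call:
{"op": "step_arm", "data": {
  "steps": [
    [0,0,0,0,0,0],
    [0,0,0,0,0,0],
    [0,0,0,0,0,0],
    [0,0,15,0,0,0],
    [0,0,30,0,0,0],
    [0,0,35,0,0,0],
    [0,0,20,0,0,0],
    [0,0,0,0,0,0]
  ],
  "gripper": 0.45
}}

```text
clock: 16.78
position: [0.4944, 0.0908, 0.1419]
ee_rot: [2.136, 2.299, 0.01]
force: [0.8, -0.2, 0.3]
width: 0.449
gripper_force: 0.0
```

Call:
{"op": "step_arm", "data": {
  "steps": [
    [-7.9,-37.3,0,0,0,-0.0249],
    [-7.9,-37.3,0,0,0,-0.0249],
    [-7.9,-37.3,0,0,0,-0.0249],
    [-7.9,-37.3,0,0,0,-0.0249],
    [-7.9,-37.3,0,0,0,-0.0249],
    [-7.9,-37.3,0,0,0,-0.0249],
    [-7.9,-37.3,0,0,0,-0.0249],
    [-7.9,-37.3,0,0,0,-0.0249],
    [-7.9,-37.3,0,0,0,-0.0249],
    [-7.9,-37.3,0,0,0,-0.0249],
    [-7.9,-37.3,0,0,0,-0.0249],
    [-7.9,-37.3,0,0,0,-0.0249],
    [0,0,-20,0,0,0],
    [0,0,0,0,0,0],
    [0,0,0,0,0,0]
  ],
  "gripper": 0.52
}}

```text
clock: 18.03
position: [0.3961, -0.3567, 0.1168]
ee_rot: [-2.456, -1.956, 0.001]
force: [-0.5, -0.6, 0.4]
width: 0.517
gripper_force: 0.0
```

Call:
{"op": "step_arm", "data": {
  "steps": [
    [0,0,-25,0,0,0],
    [0,0,-30,0,0,0],
    [0,0,-22,0,0,0],
    [0,0,-12,0,0,0],
    [0,0,0,0,0,0],
    [0,0,0,0,0,0]
  ]
}}

```text
clock: 18.53
position: [0.3973, -0.3567, 0.0291]
ee_rot: [-2.456, -1.959, -0.0]
force: [0.3, 0.9, 0.5]
width: 0.523
gripper_force: 0.0
```

Call:
{"op": "step_arm", "data": {
  "steps": [
    [0,0,0,0,0,0],
    [0,0,0,0,0,0],
    [0,0,0,0,0,0],
    [0,0,0,0,0,0],
    [0,0,0,0,0,0],
    [0,0,0,0,0,0],
    [0,0,0,0,0,0],
    [0,0,0,0,0,0]
  ],
  "gripper": 0
}}

```text
clock: 19.2
position: [0.3972, -0.3573, 0.029]
ee_rot: [2.456, 1.958, 0.001]
force: [-0.4, 1.3, 5.8]
width: 0.215
gripper_force: 30.0
```

Call:
{"op": "step_arm", "data": {
  "steps": [
    [0,0,20,0,0,0],
    [0,0,30,0,0,0],
    [0,0,30,0,0,0],
    [0,0,30,0,0,0],
    [11.7,33.8,0,0,0,0.0331],
    [11.7,33.8,0,0,0,0.0331],
    [11.7,33.8,0,0,0,0.0331],
    [11.7,33.8,0,0,0,0.0331],
    [11.7,33.8,0,0,0,0.0331],
    [11.7,33.8,0,0,0,0.0331],
    [11.7,33.8,0,0,0,0.0331],
    [11.7,33.8,0,0,0,0.0331],
    [11.7,33.8,0,0,0,0.0331],
    [0,0,0,0,0,0],
    [0,0,0,0,0,0],
    [0,0,0,0,0,0]
  ]
}}

```text
clock: 20.53
position: [0.5018, -0.0534, 0.1384]
ee_rot: [-2.139, -2.301, 0.001]
force: [-0.4, -1.0, -0.4]
width: 0.217
gripper_force: 30.0
```

Call:
{"op": "step_arm", "data": {
  "steps": [
    [0,0,-25,0,0,0],
    [0,0,-30,0,0,0],
    [0,0,-25,0,0,0],
    [0,0,-10,0,0,0],
    [0,0,-7,0,0,0],
    [0,0,-2,0,0,0],
    [0,0,0,0,0,0],
    [0,0,0,0,0,0]
  ]
}}

```text
clock: 21.2
position: [0.503, -0.0534, 0.0406]
ee_rot: [2.139, 2.299, 0.002]
force: [-0.4, 0.4, -1.1]
width: 0.218
gripper_force: 30.0
```

Call:
{"op": "step_arm", "data": {
  "steps": [
    [0,0,0,0,0,0],
    [0,0,0,0,0,0],
    [0,0,0,0,0,0],
    [0,0,15,0,0,0],
    [0,0,30,0,0,0],
    [0,0,35,0,0,0],
    [0,0,20,0,0,0],
    [0,0,0,0,0,0]
  ],
  "gripper": 0.45
}}

```text
clock: 21.87
position: [0.5048, -0.0533, 0.1438]
ee_rot: [2.136, 2.297, 0.008]
force: [0.6, -0.8, 0.3]
width: 0.451
gripper_force: 0.0
```

Call:
{"op": "step_arm", "data": {
  "steps": [
    [-10,-35,5,0,0,0],
    [-10,-35,5,0,0,0],
    [-10,-35,5,0,0,0],
    [-10,-35,5,0,0,0],
    [-10,-35,5,0,0,0],
    [-10,-35,5,0,0,0],
    [0,0,0,0,0,0],
    [0,0,0,0,0,0]
  ]
}}

```text
clock: 22.53
position: [0.4411, -0.2653, 0.1698]
ee_rot: [2.144, 2.295, -0.0]
force: [0.2, 0.7, 0.1]
width: 0.453
gripper_force: 0.0
```

Run:
```python
from h import *
b=snap("top","t2.png"); a=snap("scene","s2.png")
b=cv2.resize(b[90:280,90:340],(787,598),interpolation=cv2.INTER_CUBIC); cv2.imwrite("pics/t2c.png",b[:,:,::-1])
```

```text
(no output)
```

View pics/t2c.png

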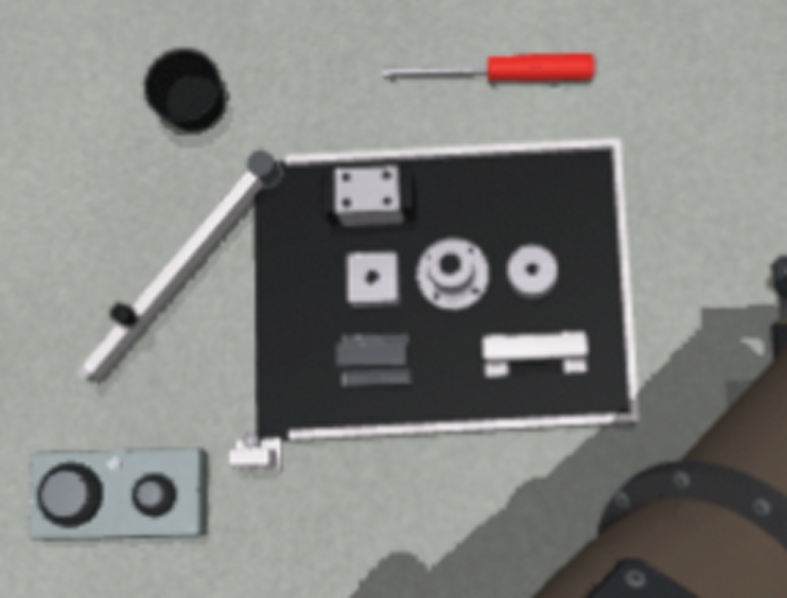

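All four parts stand upright in the tray; I'll check their offsets from these crop pixels.

```bash
cat > chk.py <<'E'
from h import *
def chk(d,sx=787/250,o=(90,90)):
    c,s=np.cos(.0733),np.sin(.0733)
    f=lambda p,z:at("top",[((p[0]+.5)/sx-.5+o[0],(p[1]+.5)/sx-.5+o[1])],z)[0]*1000
    P={k:f(p,z) for k,(p,z) in d.items()}
    for k,v in P.items():
        q="rd" if k=="bow" else "sq"; e=v-P[q]; print(k,v.round(1),"rel",q,"x",round(c*e[0]+s*e[1],1),"y",round(-s*e[0]+c*e[1],1))
E
python3 - <<'E'
from chk import *
chk({"sq":((373,277),.036),"rd":((532,270),.036),"hub":((450,263),.058),"tee":((372,349),.058),"car":((368,195),.058),"bow":((535,346),.058),"knob":((124,310),.078),"hinge":((262,164),.078),"big":((69,493),.041),"small":((154,493),.041)})
E
```

```text
sq [565.3  93.9  36. ] rel sq x 0.0 y 0.0
rd [575.  -47.3  36. ] rel sq x -0.6 y -141.5
hub [574.5  24.2  58. ] rel sq x 4.1 y -70.1
tee [496.7  88.8  58. ] rel sq x -68.8 y -0.0
car [634.5  99.1  58. ] rel sq x 69.4 y 0.1
bow [502.8 -51.8  58. ] rel rd x -72.4 y 0.8
knob [521.9 301.7  78. ] rel sq x -28.0 y 210.5
hinge [655.  190.8  78. ] rel sq x 96.5 y 90.1
big [366.5 348.6  41. ] rel sq x -179.6 y 268.6
small [368.8 274.   41. ] rel sq x -182.8 y 194.0
```

Call:
{"op": "step_arm", "data": {
  "steps": [
    [5.3,37.8,0,0,0,0.0577],
    [5.3,37.8,0,0,0,0.0577],
    [5.3,37.8,0,0,0,0.0577],
    [5.3,37.8,0,0,0,0.0577],
    [5.3,37.8,0,0,0,0.0577],
    [5.3,37.8,0,0,0,0.0577],
    [5.3,37.8,0,0,0,0.0577],
    [5.3,37.8,0,0,0,0.0577],
    [5.3,37.8,0,0,0,0.0577],
    [5.3,37.8,0,0,0,0.0577],
    [5.3,37.8,0,0,0,0.0577],
    [5.3,37.8,0,0,0,0.0577],
    [5.3,37.8,0,0,0,0.0577],
    [5.3,37.8,0,0,0,0.0577],
    [5.3,37.8,0,0,0,0.0577],
    [0,0,0,0,0,0],
    [0,0,0,0,0,0]
  ],
  "gripper": 0.6
}}

```text
clock: 24.05
position: [0.5196, 0.3085, 0.1685]
ee_rot: [-0.965, -2.988, 0.0]
force: [0.2, -0.3, -0.9]
width: 0.599
gripper_force: 0.0
```

Run:
```python
from h import *
s=cv2.imread("pics/s2.png")[:,:,::-1]; t=cv2.imread("pics/t2.png")[:,:,::-1]
D=lambda q:q.mean(2)<70
cs=blob(s,(340,198,372,225),D); ct=blob(t,(120,178,140,198),D)
print(cs.min(0),cs.max(0),cs.mean(0),ct.min(0),ct.max(0),ct.mean(0)); print("knob",tri(ct.mean(0),cs.mean(0)))
cs=blob(s,(306,236,326,256),D); ct=blob(t,(165,132,184,150),D); print(cs.mean(0),ct.mean(0),"hinge",tri(ct.mean(0),cs.mean(0)))
print(proj("scene",[[.522,.302,.078],[.66,.195,.05]]).round(1))
```

```text
[352 209] [355 215] [353.8        212.13333333] [125 187] [133 193] [129.27777778 190.        ]
knob (array([520.3, 306.9,  59.4]), np.float64(0.7))
[312.078125 244.546875] [178.46666667 146.16666667] hinge (array([656.6, 185.6,  30.9]), np.float64(2.7))
[[353.4 209.3]
 [315.2 243.2]]
```

Call:
{"op": "step_arm", "data": {
  "steps": [
    [1.5,-4,-25,0,0,0],
    [0,0,-25,0,0,0],
    [0,0,-25,0,0,0],
    [0,0,-20,0,0,0],
    [0,0,-13,0,0,0],
    [0,0,-5,0,0,0],
    [0,0,0,0,0,0],
    [0,0,0,0,0,0]
  ]
}}

```text
clock: 24.72
position: [0.5231, 0.2998, 0.057]
ee_rot: [0.977, 2.986, -0.0]
force: [-0.4, 0.6, 0.4]
width: 0.602
gripper_force: 0.0
```

Call:
{"op": "step_arm", "data": {
  "steps": [
    [0,0,0,0,0,0],
    [0,0,0,0,0,0],
    [0,0,0,0,0,0],
    [0,0,0,0,0,0],
    [0,0,0,0,0,0],
    [0,0,0,0,0,0],
    [0,0,0,0,0,0],
    [0,0,0,0,0,0]
  ],
  "gripper": 0,
  "force": 15
}}

```text
clock: 25.38
position: [0.5233, 0.3002, 0.0567]
ee_rot: [0.977, 2.986, 0.0]
force: [-0.8, -0.2, 1.7]
width: 0.188
gripper_force: 15.0
```

Call:
{"op": "step_arm", "data": {
  "steps": [
    [-7.0,-10.4,0,0,0,0.07],
    [-6.2,-10.8,0,0,0,0.07],
    [-5.5,-11.2,0,0,0,0.07],
    [-4.7,-11.6,0,0,0,0.07],
    [-3.9,-12.2,0,0,0,0.07],
    [-3.0,-12.1,0,0,0,0.07],
    [-2.1,-12.3,0,0,0,0.07],
    [-1.3,-12.4,0,0,0,0.07],
    [0,0,0,0,0,0],
    [0,0,0,0,0,0]
  ],
  "force": 25
}}

```text
clock: 26.22
position: [0.4899, 0.2069, 0.0567]
ee_rot: [0.119, 3.139, 0.001]
force: [1.3, 0.4, -0.4]
width: 0.189
gripper_force: 25.0
```

Call:
{"op": "step_arm", "data": {
  "steps": [
    [-0.3,-8,0,0,0,0.05],
    [0,-8,0,0,0,0.05],
    [0.3,-5,0,0,0,0.03],
    [0.2,-3,0,0,0,0.01],
    [0,-2,0,0,0,0],
    [0,0,0,0,0,0]
  ]
}}

```text
clock: 26.72
position: [0.4901, 0.1837, 0.0567]
ee_rot: [-0.105, 3.139, 0.004]
force: [0.3, 6.8, -2.1]
width: 0.189
gripper_force: 25.0
```

Call:
{"op": "step_arm", "data": {
  "steps": [
    [0,-2,0,0,0,0],
    [0,-2,0,0,0,0],
    [0,0,0,0,0,0]
  ]
}}

```text
clock: 26.97
position: [0.4901, 0.1835, 0.0568]
ee_rot: [-0.11, 3.137, 0.01]
force: [0.6, 18.0, -5.7]
width: 0.185
gripper_force: 25.0
```

Call:
{"op": "step_arm", "data": {
  "steps": [
    [0,3,0,0,0,0],
    [0,0,0,0,0,0],
    [0,0,0,0,0,0],
    [0,0,0,0,0,0],
    [0,0,20,0,0,0],
    [0,0,30,0,0,0],
    [0,0,30,0,0,0],
    [0,0,20,0,0,0],
    [-20,30,0,0,0,-0.06],
    [-20,30,0,0,0,-0.06],
    [-20,20,0,0,0,-0.06],
    [-20,5,0,0,0,-0.06],
    [-20,5,0,0,0,-0.06],
    [-20,0,0,0,0,-0.06],
    [0,0,0,0,0,0],
    [0,0,0,0,0,0]
  ],
  "gripper": 0.5
}}

```text
clock: 28.3
position: [0.3691, 0.2698, 0.1567]
ee_rot: [-0.456, -3.108, 0.0]
force: [0.1, -0.4, -0.3]
width: 0.498
gripper_force: 0.0
```

Run:
```python
from h import *
b=snap("top","t3.png"); a=snap("scene","s3.png")
b=cv2.resize(b[90:280,90:340],(450,342),interpolation=cv2.INTER_CUBIC); a=cv2.resize(a[155:275,200:400],(780,468)[0:0] or (350,210),interpolation=cv2.INTER_CUBIC)
o=np.zeros((342,800,3),np.uint8); o[:,:450]=b; o[:210,450:]=a; cv2.imwrite("pics/m3.png",o[:,:,::-1])
```

```text
(no output)
```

View pics/m3.png

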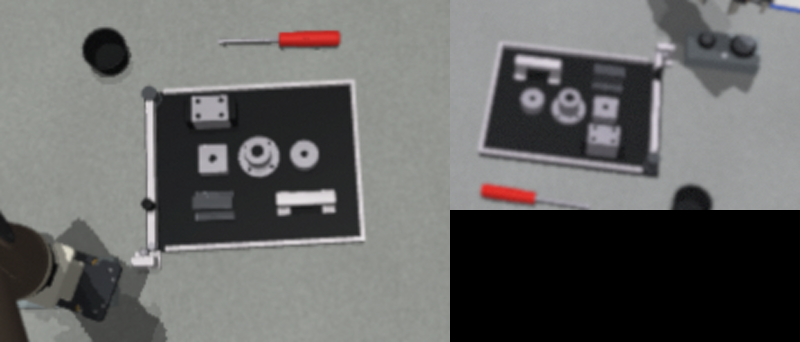

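Bar shut against the catch, all parts still in place. Small button next.

Call:
{"op": "step_arm", "data": {
  "steps": [
    [0,4,-25,0,0,0],
    [0,0,-30,0,0,0],
    [0,0,-25,0,0,0],
    [0,0,-15,0,0,0],
    [0,0,0,0,0,0],
    [0,0,0,0,0,0],
    [0,0,0,0,0,0]
  ],
  "gripper": 0
}}

```text
clock: 28.98
position: [0.3708, 0.2742, 0.0623]
ee_rot: [0.459, 3.107, 0.001]
force: [-0.5, -0.5, 0.7]
width: 0.044
gripper_force: 0.0
```

Call:
{"op": "step_arm", "data": {
  "steps": [
    [0,0,-4,0,0,0],
    [0,0,-4,0,0,0],
    [0,0,-4,0,0,0],
    [0,0,0,0,0,0],
    [0,0,0,0,0,0]
  ]
}}

```text
clock: 29.4
position: [0.3711, 0.2749, 0.0517]
ee_rot: [0.458, 3.106, 0.005]
force: [-4.4, -3.8, 31.6]
width: 0.001
gripper_force: 15.9
```

Call:
{"op": "step_arm", "data": {
  "steps": [
    [0,0,4,0,0,0],
    [0,0,0,0,0,0],
    [0,0,0,0,0,0]
  ]
}}

```text
clock: 29.65
position: [0.3709, 0.2748, 0.0544]
ee_rot: [0.457, 3.106, 0.004]
force: [2.7, 0.1, 3.8]
width: 0.004
gripper_force: 1.8
```

Call:
{"op": "step_arm", "data": {
  "steps": [
    [0,0,2,0,0,0],
    [0,0,0,0,0,0],
    [0,0,0,0,0,0]
  ]
}}

```text
clock: 29.9
position: [0.3699, 0.2744, 0.0557]
ee_rot: [0.457, 3.108, 0.001]
force: [1.7, 2.4, 2.9]
width: 0.006
gripper_force: 1.4
```

Call:
{"op": "step_arm", "data": {
  "steps": [
    [0,0,4,0,0,0],
    [0,0,0,0,0,0],
    [0,0,0,0,0,0]
  ]
}}

```text
clock: 30.15
position: [0.369, 0.2736, 0.0594]
ee_rot: [-0.457, -3.107, 0.002]
force: [0.4, -0.4, 0.0]
width: 0.004
gripper_force: 0.0
```

Call:
{"op": "step_arm", "data": {
  "steps": [
    [0,0,25,0,0,0],
    [-1,35,0,0,0,0],
    [-1,35,0,0,0,0],
    [0,0,-20,0,0,0],
    [0,0,0,0,0,0],
    [0,0,0,0,0,0]
  ]
}}

```text
clock: 30.65
position: [0.3665, 0.3429, 0.0636]
ee_rot: [-0.456, -3.106, 0.005]
force: [-0.5, -1.5, 1.0]
width: 0.005
gripper_force: 0.0
```

Call:
{"op": "step_arm", "data": {
  "steps": [
    [0,0,-4,0,0,0],
    [0,0,-4,0,0,0],
    [0,0,-4,0,0,0],
    [0,0,0,0,0,0],
    [0,0,0,0,0,0]
  ]
}}

```text
clock: 31.07
position: [0.368, 0.3433, 0.0527]
ee_rot: [0.459, 3.108, -0.0]
force: [0.2, -2.2, 5.0]
width: 0.003
gripper_force: 2.3
```

Call:
{"op": "step_arm", "data": {
  "steps": [
    [0,0,-2,0,0,0],
    [0,0,0,0,0,0],
    [0,0,0,0,0,0]
  ]
}}

```text
clock: 31.32
position: [0.3681, 0.3434, 0.052]
ee_rot: [0.459, 3.108, 0.0]
force: [-3.7, -5.2, 23.5]
width: 0.008
gripper_force: 11.5
```

Call:
{"op": "step_arm", "data": {
  "steps": [
    [0,0,15,0,0,0],
    [0,0,30,0,0,0],
    [0,0,30,0,0,0],
    [0,0,30,0,0,0],
    [-10,35,10,0,0,0],
    [-15,35,10,0,0,0],
    [-15,35,10,0,0,0],
    [-15,35,0,0,0,0],
    [-15,35,0,0,0,0],
    [0,0,0,0,0,0],
    [0,0,0,0,0,0],
    [0,0,0,0,0,0]
  ]
}}

```text
clock: 32.32
position: [0.2981, 0.5181, 0.1851]
ee_rot: [0.458, 3.108, -0.002]
force: [0.7, -0.9, -0.4]
width: 0.004
gripper_force: 0.0
```

Run:
```python
from h import *
b=snap("top","t4.png"); b=cv2.resize(b[90:280,90:340],(787,598),interpolation=cv2.INTER_CUBIC); cv2.imwrite("pics/t4c.png",b[:,:,::-1])
```

```text
(no output)
```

View pics/t4c.png

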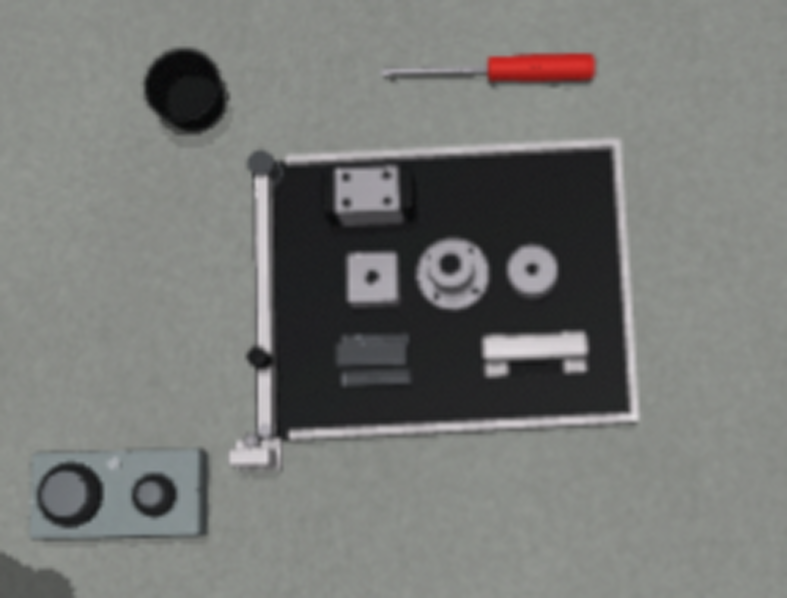

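The bar is shut, both buttons are up, and every part is at the same pixels as before. Signing off.

```bash
python3 -c "
from cell import job; print(job.sign_off())"
```

```text
the job is handed in; nothing more can be done
None
```

The job is handed in, with no verdict returned: hub, carriage, T-block and bow handle stand in their places (there was no U-channel on the bench), the keeper bar is shut on its catch, and the small then the big button were pressed to their stops.

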